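# Hold a padded shelf batten against the sprung stop

## Robot

A 6-joint arm with a two-finger parallel gripper is mounted at the origin on the work surface. World frame = base frame: x ahead of the robot, y to its left, z up, the work surface at z = 0. Lengths are in m, angles in rad, forces in N, time in s.
With the tool pointing down it reaches from about 0.375 to 0.925 m from the base axis. Payload 5.7 kg.
Tool frame: the origin (TCP) lies at the very end of the fingers, on their centre line; the grasp point (between the pads) lies tcp_to_grasp behind it (tcp_to_grasp is the distance from the TCP to the grasp point, in m); z points along the fingers, y is the line along which they close (so a half turn about z gives the same grasp; the last joint's range is limited). The gripper opens to 85 mm and grips with 20 to 120 N. Pads are 22 mm wide; open, the fingers measure 114 mm over their backs; the gripper's body (76 mm by 85 mm) begins 54 mm behind the grasp point. The pads swing forward as they close: fully open they stand 13 mm farther back than shut.
Start: joints at [1.004, 0.359, 1.51, -0, 1.272, -0.115], TCP at [0.262, 0.54, 0.231] pointing down, gripper open.
Joint ranges: [-2.97, 2.97], [-1.01, 2.36], [0.21, 2.38], [-0.96, 4.11], [0.2, 2.71], [-2.98, 2.98]. Speed limits (rad/s): [2.39, 2.39, 3.14, 3.14, 3.14, 3.14].

## Interface

Orientations are given as a rotation vector (axis times angle).
In Python, from station import read_state, capture, close_job, tcp_to_grasp gives the robot as it stands. The module is installed in compiled form; this text tells all that it offers.
- The arm moves only by the tool drive_tool, never from a script. Its arguments are lists of equal length, an entry for each row: "slide": the shift along the tool's x, y, z in mm, a list of three; "turn": the turn about the tool's z in rad; "claw": the opening, from 0 (shut) to 1 (fully open). A call has 1 to 12 rows; each row shifts and turns the commanded pose from where the row before left it, along the tool's axes as they then stand; what a row does not reach is not made up. A row lasts 1/12 s, in which the tool goes at most 41.7 mm and 7.16 degrees, less where a joint would pass 70% of its speed; a pose out of reach is approached as far as the arm can. A call is refused whole if a number of a shift passes 41.7 or a number of a turn 0.125, either way. A call with a gripper value outside its range is refused whole. The fingers move at their own pace and stop on an object; "grip_force" is the grip in N (left out, the last holds). Time passes only in rows, so rows that do not move let the fingers close. It gives the time, the measured TCP pose, the force, the opening and the grip force at its end, in the units of the state.
- read_state(): the state, without advancing time (a new reading comes with each control period).
- capture(name): name is "side" or "top"; returns a dict with "image" (420x560x3 uint8, red, green, blue), "depth" (420x560 float32, m along the optical axis (not along the pixel's ray), 0 where there is no reading), "mtx" (3x3 intrinsics, pixels), "k1" (the pictures are not rectified: a ray, as slopes to the right and down, at radius r is drawn at 1 + k1 r^2 times it, then the intrinsics apply), "R" (3x3) and "t" (3): a world point X has camera coordinates R X + t. Camera axes: x right, y down, z forward; pixel columns grow to the right and rows downward; lengths in m; the calibration is good to about 2 mm. A picture is of the moment at which its call begins.
- close_job(): hands the job in; it is judged then, once.
The state is a dict: "time_s": time; "joints": joint angles; "qvel": joint speeds; "tau": joint torques, N m; "position": TCP position; "orientation": TCP orientation; "contact_force": force on the tool from outside, world axes, zero at the start; "wrist_torque": the same for the moment, N m; "grip_width": finger opening in m; "gripper_force": force on a finger pad.
Only numpy, scipy, OpenCV 4.12 (cv2) and the standard library are available. Lean on these libraries where they do the work, as an engineer would, in place of code of your own. Each camera call takes 0.05 s, during which the arm holds its last target. There are 200 camera calls.

## Task

Lay the black rubber pad flat inside the pencilled outline on the shelf panel and let go of it, then lay the wooden batten squarely on top of the pad, lengthwise, its end towards the sprung steel plate. Slide the batten along the pad against the plate until the plate has gone back about half of its travel (about 10 N), never to its end, and finish while holding it pressed there, steady and straight on the pad, so that I can drive the screws. Leave the jar, the screwdriver and the tape measure alone.

Things in the scene. Friction and masses are not known exactly. Their poses are not given: they have to be found in the camera images.
- jig: White shelf panel 270 x 130 x 18 mm fixed flat on the bench, with the sprung stop near its +x end. Origin on its underside, midway along and across, below the middle of the outline; x points along the panel to the stop (pushing direction), z up. Behind the plate a fixed dark steel upright, x 114 to 130 mm, 110 mm wide, top 60 mm above the bench, on a 4 mm foot from x 101 mm.
- outline (a point): Middle of the pencilled rectangle (about 112 x 52 mm inside, long side along jig x) on the panel's top face, 18 mm above the bench; axes as the jig's.
- stop (a joint): How far the sprung plate has been pushed back along the jig's +x, in m: 0 at rest, 0.020 at its end. Its spring gives 1.0 N per mm with no preload (10 N at 0.010), and pushes it back when released.
- stop_face (a point): Middle of the front face of the steel plate, which the batten's end meets; moves with it. Plate 8 mm thick, 100 mm wide (jig y), 36 mm tall; at rest its face is at jig x = 65 mm. It spans 14 to 50 mm above the panel's top: the pad passes under it, the batten on the pad does not.
- pad: Black rubber pad, a loose flat sheet 110 x 50 x 8 mm, about 60 g, lying flat on the bench. Origin at the centre of its underside; x along its 110 mm side, y along its 50 mm side.
- batten: Brown wooden batten, loose, 140 x 45 mm and 40 mm tall, about 160 g, two dark pilot holes on top, lying on the bench. Origin at the centre of its underside; x along its 140 mm length, y across its 45 mm width. The two ends are alike. Pressed half-way, its middle is about 5 mm nearer the stop than the middle of the outline.
- jar: Bystander: clear closed jar, 60 mm across, 75 mm tall. Origin at the centre of its underside.
- screwdriver: Bystander: screwdriver lying on the bench, about 200 mm long. Origin on the bench under it.
- tape: Bystander: grey tape measure case 65 x 35 x 60 mm standing on the bench. Origin at the centre of its underside.

How it is judged:
On the way, in this order (a step that is already met when the one before it is completed fails the run):
1. the pad lies flat in the outline, let go (horizontal distance between pad and outline below 0.015 m and angle between the x axis of pad and the x axis of jig, either way round below 0.14 rad and z of pad in the frame of outline between -0.003 and 0.003 m and angle between pad's own z axis and vertical below 0.06 rad and contact force between the fingers and pad below 0.1 N and contact force between pad and jig above 0.2 N), for 0.2 s.
2. the batten rests on the pad, lengthwise (horizontal distance between pad and outline below 0.015 m and angle between the x axis of pad and the x axis of jig, either way round below 0.14 rad and z of pad in the frame of outline between -0.003 and 0.003 m and angle between each of pad, batten's own z axis and vertical below 0.06 rad and z of batten in the frame of outline between 0.0055 and 0.011 m and y of batten in the frame of outline between -0.01 and 0.01 m and angle between the x axis of batten and the x axis of jig, either way round below 0.12 rad and contact force between batten and pad above 0.2 N), for 0.2 s.
3. the batten presses the plate half-way back, steadily for one second (horizontal distance between pad and outline below 0.015 m and angle between the x axis of pad and the x axis of jig, either way round below 0.14 rad and z of pad in the frame of outline between -0.003 and 0.003 m and angle between each of pad, batten's own z axis and vertical below 0.06 rad and z of batten in the frame of outline between 0.0055 and 0.011 m and y of batten in the frame of outline between -0.01 and 0.01 m and angle between the x axis of batten and the x axis of jig, either way round below 0.12 rad and value of joint stop between 0.006 and 0.014 m and contact force between batten and jig between 5 and 16 N), for 1 s.
At the end, for the whole second after the job is handed in: Held at rest: plate pushed back 6-14 mm by the batten (5-16 N); batten level on the pad, within 10 mm of the centre line and 0.12 rad of straight; pad flat on the panel, within 15 mm of the outline centre and 0.14 rad (all of step 3 and linear speed of batten below 0.01 m/s and velocity of joint stop between -0.005 and 0.005 m/s); the arm keeps its last pose, push and grip.
It fails at once if the plate is driven to its end (value of joint stop above 0.0185 m).
It fails at once if the jar is disturbed (moved 20 mm) (distance of jar from where it was at the start of the episode above 0.02 m).
It fails at once if the screwdriver is disturbed (moved 20 mm) (distance of screwdriver from where it was at the start of the episode above 0.02 m).
It fails at once if the tape is disturbed (moved 20 mm) (distance of tape from where it was at the start of the episode above 0.02 m).
It also fails if it takes over 72 s, if anything falls off the work surface, if the arm or the gripper's body presses on something with over 40 N, if the wrist force passes 120 N, or if a joint passes its speed limit or range.

## Working session

There is one attempt and no reset: what is moved stays moved. The work goes in short steps, Python scripts to look and compute and a tool call to move; the robot and the scene stay as the last step left them, time stands still between calls to the robot, and variables do not carry over. Pictures are saved under pics/ and viewed, at most 10 in all, crops included, and the job is handed in when it is done.

Besides the shell and the picture viewer there is one more tool, called after "Request:" as a command line: name --pt "numbers of a row" for each row, then --argument value for the rest. drive_tool: Moves the arm, as the interface text tells. Its arguments: {"type":"object","properties":{"slide":{"type":"array"},"turn":{"type":"array"},"claw":{"type":"array"},"grip_force":{"type":"number"}},"required":["slide","turn","claw"]}

```bash
mkdir -p pics; ls
cat > h.py <<'E'
import numpy as np, cv2
from station import read_state, capture, close_job, tcp_to_grasp
def save(c,n): cv2.imwrite(f'pics/{n}.png',c['image'][:,:,::-1])
def rays(c,px):
    px=np.asarray(px,float).reshape(-1,1,2)
    # r_d = r(1+k1 r^2)
    d=np.array([c['k1'],0,0,0,0],float)
    u=cv2.undistortPointsIter(px,c['mtx'],d,None,None,(3,100,1e-10)).reshape(-1,2)
    return np.c_[u,np.ones(len(u))]
def onplane(c,px,z):
    v=rays(c,px)@c['R']; o=-c['R'].T@c['t']
    s=(z-o[2])/v[:,2]; return o+v*s[:,None]
def bydepth(c,px):
    px=np.asarray(px); d=c['depth'][px[:,1].astype(int),px[:,0].astype(int)]
    return (rays(c,px)*d[:,None]-c['t'])@c['R']
E
python3 - <<'E'
from h import *
for n in('top','side'):
    c=capture(n);save(c,n+'0');print(n,c['mtx'].tolist(),c['k1'],-c['R'].T@c['t'],c['R'].round(3).tolist())
    np.savez(n+'0.npz',**c)
print(read_state());print(tcp_to_grasp() if callable(tcp_to_grasp) else tcp_to_grasp)
E
```

```text
pics
top [[504.84890942342196, 0.0, 271.00726317267345], [0.0, 504.84890942342196, 216.46975061662704], [0.0, 0.0, 1.0]] -0.1300157361697143 [0.32842764 0.10361779 1.30292083] [[0.088, -0.996, 0.002], [-0.976, -0.087, -0.201], [0.201, 0.016, -0.98]]
side [[491.260782019531, 0.0, 277.7550150115778], [0.0, 491.260782019531, 210.71820682467165], [0.0, 0.0, 1.0]] -0.1266034804393669 [-0.13369104 -0.578829    0.79209505] [[0.721, -0.693, 0.02], [-0.401, -0.439, -0.804], [0.566, 0.572, -0.594]]
{'time_s': 0.1, 'joints': array([ 1.00391010e+00,  3.59444112e-01,  1.51132402e+00,  1.66146962e-05,
        1.27249862e+00, -1.15112028e-01]), 'qvel': array([ 0.00098511, -0.00106139, -0.0047057 ,  0.00038104,  0.00055364,
       -0.00078338]), 'tau': array([ 3.06935717e-04, -5.28656530e+01, -2.79349834e+01, -6.49303229e-05,
        4.84436896e-03, -3.71790372e-05]), 'position': array([0.26161569, 0.53928243, 0.23053108]), 'orientation': array([-7.03504216e-01, -3.06122013e+00,  2.46945806e-03]), 'contact_force': array([ 0.94289093,  0.47564958, -0.32844759]), 'wrist_torque': array([ 0.03577833, -0.01552169, -0.0155535 ]), 'gripper_force': 0.0, 'grip_width': 0.08557410169161482}
0.0187
```

View pics/top0.png

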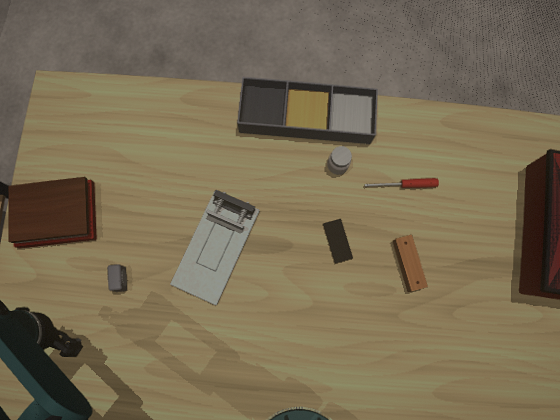

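View pics/side0.png

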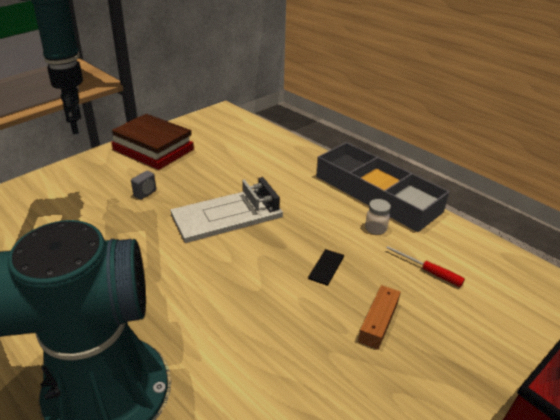

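The top view shows the pad at about (337,241), the batten at (409,264), and the panel at (215,250) with its stop at (228,215). The jar is at (340,160), the screwdriver at (400,184) and the tape at (117,278). In the side view the pad is at (326,267), the batten at (380,316) and the panel at (228,214).

```bash
cat > m.py <<'E'
from h import *
def mask(c,kind):
    hsv=cv2.cvtColor(c['image'],cv2.COLOR_RGB2HSV);H,S,V=[hsv[...,i].astype(int) for i in range(3)]
    if kind=='pad': return (V<60)
    if kind=='panel': return (S<45)&(V>110)
    if kind=='batten': return (H<14)&(S>110)&(V>70)
def blob(c,kind,roi):
    m=np.zeros(c['image'].shape[:2],np.uint8);x0,y0,x1,y1=roi
    m[y0:y1,x0:x1]=mask(c,kind)[y0:y1,x0:x1]
    cs,_=cv2.findContours(m,cv2.RETR_EXTERNAL,cv2.CHAIN_APPROX_NONE)
    return max(cs,key=cv2.contourArea).reshape(-1,2)
def rect(P):
    (cx,cy),(w,h),a=cv2.minAreaRect((P[:,:2]*1000).astype(np.float32))
    if w<h: w,h,a=h,w,a+90
    return np.array([cx,cy]).round(1),round(w,1),round(h,1),round((a+90)%180-90,1)
E
python3 - <<'E'
from m import *
L=lambda n:{k:v for k,v in np.load(n+'0.npz').items()}
for n,R in(('top',dict(pad=(315,210,362,270),panel=(160,180,270,312),batten=(385,228,435,298))),('side',dict(pad=(300,240,352,292),panel=(160,175,290,245),batten=(350,278,410,352)))):
    c=L(n)
    for k,z in(('pad',.008),('panel',.018),('batten',.04)):
        b=blob(c,k,R[k]); P=onplane(c,b,z); print(n,k,rect(P),len(b))
    if n=='top':
        for nm,px in dict(panelc=(215,250),pad=(337,241),batten=(409,264),jar=(340,155),tape=(117,272)).items(): print(nm,bydepth(c,np.array([px])).round(4))
        x=c['image'][180:312,160:450]; cv2.imwrite('pics/crop1.png',cv2.resize(x[:,:110,::-1],None,fx=4.4,fy=4.4,interpolation=2))
E
```

```text
top pad (array([545.5, -52.5]), 107.5, 48.5, 20.6) 110
top panel (array([500.6, 261.5]), 269.3, 130.7, -18.7) 349
top batten (array([ 500.6, -239.9]), 136.5, 43.2, 19.8) 244
panelc [[0.4919 0.2607 0.0137]]
pad [[ 0.5441 -0.0518  0.0083]]
batten [[ 0.4961 -0.2355  0.0378]]
jar [[ 0.7562 -0.0381  0.0735]]
tape [[0.4085 0.4938 0.059 ]]
side pad (array([544.7, -58.9]), 111.7, 47.9, 20.5) 92
side panel (array([397.4, 242.1]), 33.7, 32.6, 70.0) 50
side batten (array([ 499.6, -246.7]), 140.7, 45.4, 20.2) 128
```

View pics/crop1.png

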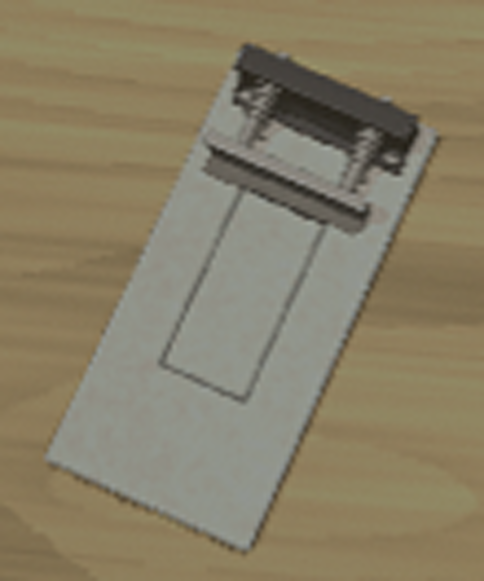

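Run:
```python
from m import *
L=lambda n:{k:v for k,v in np.load(n+'0.npz').items()}
c=L('top')
q=np.array([(163,363),(246,401)])/4.4+[160-.4,180-.4]
P=onplane(c,q,.018)[:,:2];a=np.deg2rad(-18.7);u=np.array([np.cos(a),np.sin(a)])
print('top outline corners',P,np.linalg.norm(P[1]-P[0]),P.mean(0)+.056*u)
x=c['image'][180:312,160:270]
s=L('side'); y=s['image'][170:245,160:290]
for k in ('s',):
    hsv=cv2.cvtColor(y,cv2.COLOR_RGB2HSV); print(hsv[45,::10].tolist())
cv2.imwrite('pics/crop2.png',cv2.resize(y[:,:,::-1],None,fx=6,fy=6,interpolation=2))
```

```text
top outline corners [[0.456034   0.30370442]
 [0.43848336 0.25306556]] 0.05359401630311174 [0.50030245 0.26043066]
[[20, 136, 185], [19, 135, 142], [19, 45, 199], [19, 48, 198], [20, 45, 200], [20, 47, 202], [20, 45, 199], [20, 46, 172], [21, 46, 199], [20, 45, 200], [20, 49, 182], [19, 49, 146], [20, 53, 86]]
```

View pics/crop2.png

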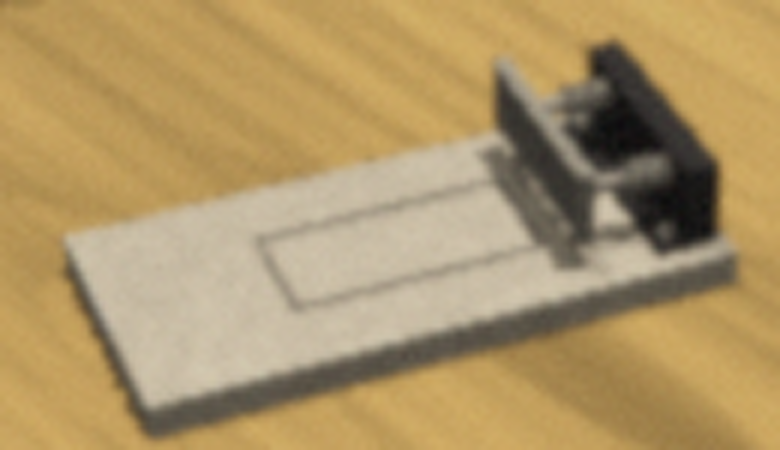

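Request:
drive_tool --pt "0 0 0" --pt "0 0 0" --pt "0 0 0" --pt "0 0 0" --pt "0 0 0" --pt "0 0 0" --pt "0 0 0" --turn '[-0.12,-0.12,-0.12,-0.12,-0.12,-0.12,-0.09]' --claw '[0.75,0.75,0.75,0.75,0.75,0.75,0.75]' --grip_force 40

```text
time_s: 0.68
position: [0.2617, 0.5394, 0.2307]
orientation: [0.569, -3.089, 0.001]
contact_force: [-0.1, 0.4, 0.5]
grip_width: 0.0644
gripper_force: 0.0
```

The side crop shows the outline's near corners at crop (262,238) and (300,307). The plate foot is at about (575,260).

Run:
```python
from h import *
s={k:v for k,v in np.load('side0.npz').items()}
q=np.array([(262,238),(300,307),(66,240),(150,412),(735,258)])/6+[160-.4,170-.4]
P=onplane(s,q,.018)[:,:2];a=np.deg2rad(-18.7);u=np.array([np.cos(a),np.sin(a)])
print(P,np.linalg.norm(P[1]-P[0]),P[:2].mean(0)+.056*u,(P[2]+P[4])/2, np.linalg.norm(P[2]-P[3]),np.linalg.norm(P[4]-P[3]))
d=P[4]-P[3];print(np.degrees(np.arctan2(d[1],d[0])))
```

```text
[[0.46152964 0.30369873]
 [0.44341703 0.25255284]
 [0.39632648 0.36113864]
 [0.35471779 0.23798037]
 [0.60601814 0.15187146]] 0.054258360583060876 [0.50551711 0.26017146] [0.50117231 0.25650505] 0.12999708045742123 0.26564376770939857
-18.914195998100176
```

Request:
drive_tool --pt "-3 -38 0" --pt "-3 -38 0" --pt "-3 -38 0" --pt "-3 -38 0" --pt "-3 -38 0" --pt "-3 -38 0" --pt "-3 -38 0" --pt "-3 -38 0" --pt "-3 -38 0" --pt "-3 -38 0" --pt "-3 -38 0" --pt "-3 -38 0" --turn '[0,0,0,0,0,0,0,0,0,0,0,0]' --claw '[0.75,0.75,0.75,0.75,0.75,0.75,0.75,0.75,0.75,0.75,0.75,0.75]'

```text
time_s: 1.68
position: [0.4557, 0.1235, 0.2312]
orientation: [0.56, -3.091, 0.0]
contact_force: [0.3, 1.1, 0.3]
grip_width: 0.064
gripper_force: 0.0
```

Request:
drive_tool --pt "-3 -38 10" --pt "-3 -38 20" --pt "-3 -38 25" --pt "-3 -38 30" --pt "-4 -30 30" --pt "0 -19 20" --pt "0 0 0" --pt "0 0 0" --pt "0 0 0" --turn '[0,0,0,0,0,0,0,0,0]' --claw '[0.75,0.75,0.75,0.75,0.75,0.75,0.75,0.75,0.75]'

```text
time_s: 2.43
position: [0.536, -0.0472, 0.1043]
orientation: [0.559, -3.091, -0.001]
contact_force: [-0.2, 0.9, -0.5]
grip_width: 0.0641
gripper_force: 0.0
```

Request:
drive_tool --pt "-5.5 -11 30" --pt "0 0 30" --pt "0 0 0" --pt "0 0 0" --turn '[0,0,0,0]' --claw '[0.8,0.8,0.8,0.8]'

```text
time_s: 2.77
position: [0.5441, -0.0547, 0.0442]
orientation: [0.561, -3.089, -0.002]
contact_force: [0.0, -0.2, -0.3]
grip_width: 0.0684
gripper_force: 0.0
```

Run:
```python
from h import *
a=capture('top')['image'][190:290,290:390];b=capture('side')['image'][200:310,270:380]
f=lambda x:cv2.resize(x[:,:,::-1],(400,400),interpolation=2)
cv2.imwrite('pics/g1.png',np.hstack([f(a),f(b)]));s=read_state();print(s['position'],s['grip_width'])
```

```text
[ 0.54610608 -0.05540251  0.0458505 ] 0.06821490032085181
```

View pics/g1.png

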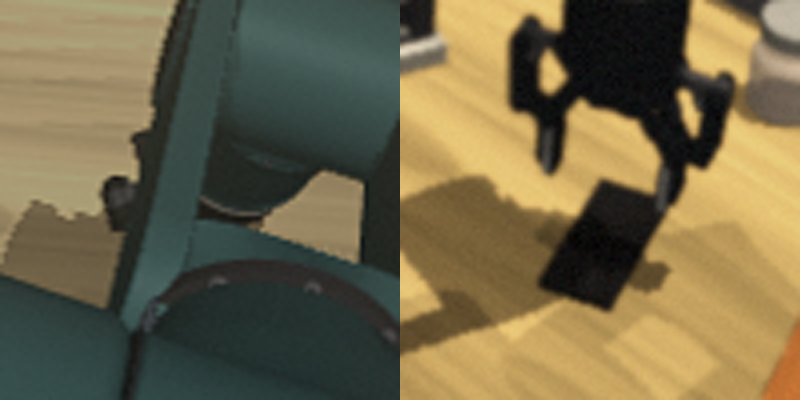

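The side view shows the fingertips at crop (550,170) and (665,207), astride the pad. In the top view the arm hides it.

Run:
```python
from h import *
s={k:v for k,v in np.load('side0.npz').items()}
q=np.array([(150,170),(265,207)])*110/400+[270-.4,200-.4]
for z in(.048,.053,.057):
    P=onplane(s,q,z)[:,:2];print(z,P,P.mean(0),np.linalg.norm(P[1]-P[0]))
```

```text
0.048 [[ 0.53499283 -0.01577532]
 [ 0.56208102 -0.08922435]] [ 0.54853692 -0.05249984] 0.0782849309704149
0.053 [[ 0.53049956 -0.0195588 ]
 [ 0.55740573 -0.09251429]] [ 0.54395264 -0.05603654] 0.07775888976887914
0.057 [[ 0.52690494 -0.02258558]
 [ 0.55366549 -0.09514623]] [ 0.54028522 -0.05886591] 0.0773380568076506
```

Request:
drive_tool --pt "0 0 20" --pt "0 0 18" --pt "0 0 0" --pt "0 0 2" --pt "0 0 2" --pt "0 0 0" --turn '[0,0,0,0,0,0]' --claw '[0.78,0.72,0.72,0.72,0.72,0.72]'

```text
time_s: 3.37
position: [0.5464, -0.0562, 0.0032]
orientation: [-0.56, 3.09, -0.001]
contact_force: [0.5, 0.0, 0.3]
grip_width: 0.0614
gripper_force: 0.0
```

Request:
drive_tool --pt "0 0 2" --pt "0 0 2" --pt "0 0 1" --pt "0 0 0" --pt "0 0 0" --turn '[0,0,0,0,0]' --claw '[0.72,0.72,0.72,0.72,0.72]'

```text
time_s: 3.78
position: [0.5454, -0.0562, -0.003]
orientation: [0.559, -3.091, -0.0]
contact_force: [-0.9, 0.1, -0.4]
grip_width: 0.0617
gripper_force: 0.0
```

Request:
drive_tool --pt "0 0 -2" --pt "0 0 0" --pt "0 0 0" --pt "0 0 0" --pt "0 0 0" --pt "0 0 0" --turn '[0,0,0,0,0,0]' --claw '[0.72,0.5,0.4,0.4,0.4,0.4]'

```text
time_s: 4.28
position: [0.5457, -0.0562, -0.0005]
orientation: [-0.56, 3.091, -0.001]
contact_force: [-0.4, 0.4, 4.6]
grip_width: 0.0487
gripper_force: 41.1
```

Request:
drive_tool --pt "0 0 0" --pt "0 0 -10" --pt "0 0 -20" --pt "0 0 -20" --pt "0 0 0" --turn '[0,0,0,0,0]' --claw '[0.4,0.4,0.4,0.4,0.4]'

```text
time_s: 4.7
position: [0.5479, -0.0566, 0.0525]
orientation: [-0.559, 3.086, -0.004]
contact_force: [0.3, -0.1, -0.5]
grip_width: 0.0485
gripper_force: 41.8
```

Run:
```python
from h import *
b=capture('side')['image'][200:310,270:380];cv2.imwrite('pics/g2.png',cv2.resize(b[:,:,::-1],(400,400),interpolation=2))
s=read_state();print(s['position'],s['grip_width'],s['gripper_force'])
```

```text
[ 0.54724467 -0.05654673  0.05109568] 0.04837849682909182 41.8429309129715
```

View pics/g2.png

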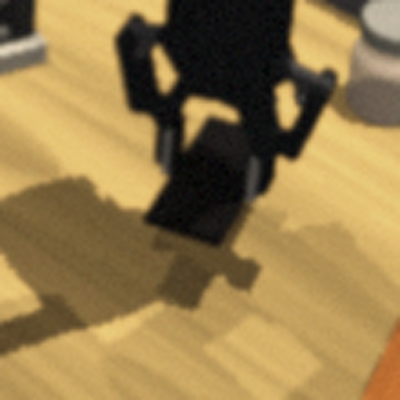

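The pad is gripped level and centred between the fingers (about crop (205,185)). Next I carry it to the outline at (0.5025, 0.260) with yaw −18.8°.

Request:
drive_tool --pt "0 0 -20" --pt "0 0 -30" --pt "0 0 -30" --pt "0 0 -20" --pt "0 0 0" --pt "0 0 0" --pt "0 0 0" --turn '[0.1,0.1,0.1,0.1,0.1,0.1,0.085]' --claw '[0.4,0.4,0.4,0.4,0.4,0.4,0.4]'

```text
time_s: 5.33
position: [0.5452, -0.0561, 0.1489]
orientation: [-0.519, -3.098, 0.0]
contact_force: [-0.2, -0.3, -0.5]
grip_width: 0.0486
gripper_force: 41.8
```

Request:
drive_tool --pt "8 16 0" --pt "15 30 0" --pt "18 36 0" --pt "18 36 0" --pt "18 36 0" --pt "18 36 0" --pt "18 36 0" --pt "15 30 0" --pt "10 20 0" --pt "6 10 0" --pt "0 0 0" --pt "0 0 0" --turn '[0,0,0,0,0,0,0,0,0,0,0,0]' --claw '[0.4,0.4,0.4,0.4,0.4,0.4,0.4,0.4,0.4,0.4,0.4,0.4]'

```text
time_s: 6.33
position: [0.5004, 0.2605, 0.1483]
orientation: [-0.509, -3.099, 0.002]
contact_force: [0.1, -0.5, -0.1]
grip_width: 0.0485
gripper_force: 41.8
```

Request:
drive_tool --pt "0 0 0" --pt "0 0 0" --turn '[0,0]' --claw '[0.4,0.4]'

```text
time_s: 6.5
position: [0.5011, 0.2594, 0.1487]
orientation: [-0.513, -3.099, 0.001]
contact_force: [0.2, -0.4, -0.2]
grip_width: 0.0484
gripper_force: 41.8
```

Request:
drive_tool --pt "-1 0.5 20" --pt "0 0 30" --pt "0 0 30" --pt "0 0 25" --pt "0 0 12" --pt "0 0 6" --pt "0 0 2" --pt "0 0 0" --pt "0 0 0" --turn '[0,0,0,0,0,0,0,0,0]' --claw '[0.4,0.4,0.4,0.4,0.4,0.4,0.4,0.4,0.4]'

```text
time_s: 7.25
position: [0.503, 0.261, 0.0249]
orientation: [0.512, 3.098, 0.001]
contact_force: [0.3, 1.6, -0.3]
grip_width: 0.0489
gripper_force: 41.8
```

Request:
drive_tool --pt "0 0 2" --pt "0 0 2" --pt "0 0 1" --pt "0 0 0" --pt "0 0 0" --turn '[0,0,0,0,0]' --claw '[0.4,0.4,0.4,0.4,0.4]'

```text
time_s: 7.67
position: [0.502, 0.2612, 0.0191]
orientation: [0.511, 3.1, -0.0]
contact_force: [0.1, -0.3, -0.4]
grip_width: 0.0485
gripper_force: 41.8
```

Request:
drive_tool --pt "0 0 1" --pt "0 0 1" --pt "0 0 0" --pt "0 0 0" --turn '[0,0,0,0]' --claw '[0.4,0.4,0.4,0.4]'

```text
time_s: 8.0
position: [0.5021, 0.2612, 0.0175]
orientation: [0.511, 3.099, 0.0]
contact_force: [-1.5, -0.1, 6.0]
grip_width: 0.0484
gripper_force: 42.5
```

Contact; open and leave.

Request:
drive_tool --pt "0 0 0" --pt "0 0 0" --pt "0 0 0" --pt "0 0 -5" --pt "0 0 -20" --pt "0 0 -40" --pt "0 0 -40" --pt "0 0 -30" --pt "0 0 -10" --turn '[0,0,0,0,0,0,0,0,0]' --claw '[0.62,0.7,0.72,0.72,0.72,0.72,0.72,0.72,0.72]'

```text
time_s: 8.75
position: [0.5048, 0.2622, 0.1673]
orientation: [0.51, 3.093, 0.006]
contact_force: [0.7, -0.6, 0.1]
grip_width: 0.0613
gripper_force: 0.0
```

Request:
drive_tool --pt "0 -38 0" --pt "0 -38 0" --pt "0 -38 0" --pt "0 -38 0" --pt "0 -38 0" --pt "0 -38 0" --pt "0 -38 0" --pt "0 0 0" --turn '[-0.085,-0.085,-0.085,-0.085,-0.085,-0.085,-0.085,-0.085]' --claw '[0.72,0.72,0.72,0.72,0.72,0.72,0.72,0.72]'

```text
time_s: 9.42
position: [0.4847, -0.0063, 0.1621]
orientation: [-0.552, 3.091, -0.005]
contact_force: [0.3, -0.3, 0.2]
grip_width: 0.0616
gripper_force: 0.0
```

Run:
```python
from m import *
t=capture('top');s=capture('side');np.savez('top1.npz',**t);np.savez('side1.npz',**s)
f=lambda x:cv2.resize(x[:,:,::-1],(400,400),interpolation=2)
cv2.imwrite('pics/p1.png',np.hstack([f(t['image'][185:305,160:280]),f(s['image'][160:280,165:285])]))
for c,r in((t,(190,210,245,290)),(s,(185,192,258,230))):
    try: print(rect(onplane(c,blob(c,'pad',r),.026)))
    except Exception as e: print(e)
print(read_state()['position'],read_state()['orientation'])
```

```text
(array([502.9, 263.2]), 110.2, 48.5, -19.0)
(array([501.5, 256.4]), 109.1, 50.1, -18.6)
[ 0.48311721 -0.00194622  0.16176068] [ 5.47553633e-01 -3.09297047e+00 -3.16665746e-04]
```

View pics/p1.png

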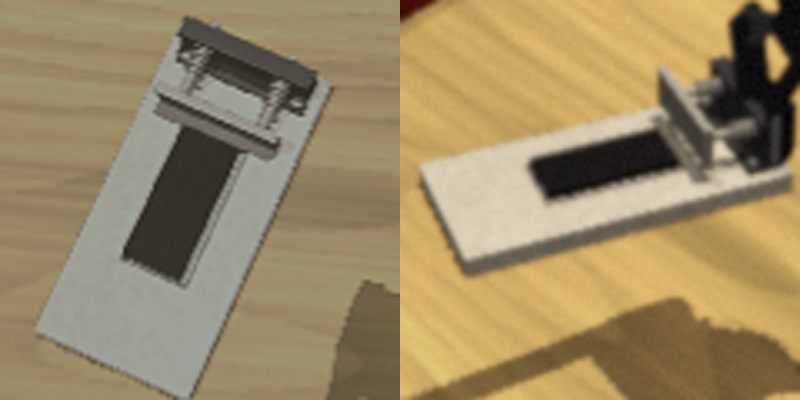

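The pad lies in the outline: top crop about (182,205), side crop about (605,165), within about 3 mm. Next is the batten.

Request:
drive_tool --pt "5 -18 0" --pt "10 -35 0" --pt "10 -35 0" --pt "10 -35 0" --pt "10 -35 0" --pt "10 -35 0" --pt "8 -25 0" --pt "4 -14 0" --pt "0 0 0" --pt "0 0 20" --pt "0 0 20" --pt "0 0 0" --turn '[0,0,0,0,0,0,0,0,0,0,0,0]' --claw '[0.8,0.8,0.8,0.8,0.8,0.8,0.8,0.8,0.8,0.8,0.8,0.8]'

```text
time_s: 10.52
position: [0.498, -0.2374, 0.1188]
orientation: [0.551, -3.088, -0.009]
contact_force: [-0.8, 0.4, -0.9]
grip_width: 0.0682
gripper_force: 0.0
```

Request:
drive_tool --pt "0 0 0" --pt "0 0 0" --turn '[0,0]' --claw '[0.8,0.8]'

```text
time_s: 10.68
position: [0.5009, -0.2399, 0.1226]
orientation: [0.553, -3.092, -0.001]
contact_force: [-0.5, 0.0, 0.3]
grip_width: 0.0685
gripper_force: 0.0
```

Request:
drive_tool --pt "1 -3 20" --pt "0 0 30" --pt "0 0 30" --pt "0 0 20" --pt "0 0 10" --pt "0 0 0" --pt "0 0 0" --pt "0 0 0" --turn '[0,0,0,0,0,0,0,0]' --claw '[0.8,0.8,0.8,0.8,0.8,0.8,0.8,0.8]'

```text
time_s: 11.35
position: [0.502, -0.245, 0.0136]
orientation: [-0.552, 3.091, -0.003]
contact_force: [-0.2, 0.0, -0.5]
grip_width: 0.0683
gripper_force: 0.0
```

Request:
drive_tool --pt "0 0 0" --pt "0 0 0" --pt "0 0 0" --pt "0 0 0" --pt "0 0 0" --pt "0 0 0" --turn '[0,0,0,0,0,0]' --claw '[0.6,0.45,0.35,0.35,0.35,0.35]' --grip_force 80

```text
time_s: 11.85
position: [0.5018, -0.2451, 0.0137]
orientation: [-0.551, 3.091, -0.003]
contact_force: [-0.9, 1.3, 7.4]
grip_width: 0.0437
gripper_force: 82.4
```

Request:
drive_tool --pt "0 0 -10" --pt "0 0 -20" --pt "0 0 -30" --pt "0 0 -35" --pt "0 0 -35" --pt "0 0 -30" --pt "0 0 0" --pt "0 0 0" --turn '[0,0,0.05,0.12,0.12,0.12,0.12,0.12]' --claw '[0.35,0.35,0.35,0.35,0.35,0.35,0.35,0.35]'

```text
time_s: 12.52
position: [0.5021, -0.2453, 0.1757]
orientation: [0.473, 3.1, -0.004]
contact_force: [-0.2, -0.8, -2.3]
grip_width: 0.0438
gripper_force: 81.6
```

Request:
drive_tool --pt "0 0 0" --pt "0 0 0" --turn '[0.02,0]' --claw '[0.35,0.35]'

```text
time_s: 12.68
position: [0.5003, -0.2442, 0.1725]
orientation: [-0.492, -3.103, 0.0]
contact_force: [0.5, -0.4, -2.2]
grip_width: 0.0435
gripper_force: 81.6
```

Request:
drive_tool --pt "7 18 0" --pt "12.5 35 0" --pt "12.5 35 0" --pt "12.5 35 0" --pt "12.5 35 0" --pt "12.5 35 0" --pt "12.5 35 0" --pt "12.5 35 0" --pt "12.5 35 0" --pt "12.5 35 0" --pt "12.5 35 0" --pt "12.5 35 0" --turn '[0.014,0,0,0,0,0,0,0,0,0,0,0]' --claw '[0.35,0.35,0.35,0.35,0.35,0.35,0.35,0.35,0.35,0.35,0.35,0.35]'

```text
time_s: 13.68
position: [0.4937, 0.1854, 0.1717]
orientation: [-0.511, -3.099, 0.001]
contact_force: [1.0, 0.8, -0.7]
grip_width: 0.0437
gripper_force: 81.8
```

Request:
drive_tool --pt "12.5 35 0" --pt "12 25 0" --pt "5 15 0" --pt "0 0 0" --pt "0 0 0" --pt "0 0 20" --pt "0 0 20" --pt "0 0 20" --pt "0 0 0" --pt "0 0 0" --turn '[0,0,0,0,0,0,0,0,0,0]' --claw '[0.35,0.35,0.35,0.35,0.35,0.35,0.35,0.35,0.35,0.35]'

```text
time_s: 14.52
position: [0.49, 0.2625, 0.1111]
orientation: [-0.517, -3.096, 0.004]
contact_force: [0.5, -0.5, -1.9]
grip_width: 0.0436
gripper_force: 81.9
```

Run:
```python
from m import *
s=read_state();p=s['position'];w=s['orientation'];o=np.array([.5025,.261]);a=np.deg2rad(-18.8)
R=cv2.Rodrigues(w)[0];u=np.array([np.cos(a),np.sin(a)]);v=np.array([-u[1],u[0]])
d=p[:2]-o;print(p,'jig',d@u*1e3,d@v*1e3,'yaw y',np.degrees(np.arctan2(R[1,1],R[0,1])),s['contact_force'])
```

```text
[0.4900364  0.26251719 0.11109983] jig -12.287598756756855 -2.5803466176884764 yaw y 71.0404173144456 [ 0.4816847  -0.52717404 -1.85008366]
```

Request:
drive_tool --pt "2 2.5 15" --pt "0 0 20" --pt "0 0 15" --pt "0 0 10" --pt "0 0 4" --pt "0 0 0" --pt "0 0 0" --pt "0 0 0" --turn '[0,0,0,0,0,0,0,0]' --claw '[0.35,0.35,0.35,0.35,0.35,0.35,0.35,0.35]'

```text
time_s: 15.18
position: [0.491, 0.2674, 0.0491]
orientation: [0.517, 3.097, 0.001]
contact_force: [-0.1, -0.3, -1.6]
grip_width: 0.0438
gripper_force: 81.9
```

Request:
drive_tool --pt "0 0 2" --pt "0 0 2" --pt "0 0 1" --pt "0 0 0" --pt "0 0 0" --turn '[0,0,0,0,0]' --claw '[0.35,0.35,0.35,0.35,0.35]'

```text
time_s: 15.6
position: [0.4899, 0.2672, 0.0429]
orientation: [-0.517, -3.099, 0.0]
contact_force: [1.3, -0.2, -2.0]
grip_width: 0.0437
gripper_force: 81.9
```

Request:
drive_tool --pt "0 -1.5 1" --pt "0 0 1" --pt "0 0 0.5" --pt "0 0 0" --pt "0 0 0" --turn '[0,0,0,0,0]' --claw '[0.35,0.35,0.35,0.35,0.35]'

```text
time_s: 16.02
position: [0.4895, 0.2657, 0.0404]
orientation: [-0.517, -3.098, 0.0]
contact_force: [-0.3, 0.1, -2.1]
grip_width: 0.0437
gripper_force: 81.9
```

Run:
```python
from m import *
t=capture('top');s=capture('side')
f=lambda x:cv2.resize(x[:,:,::-1],(400,400),interpolation=2)
cv2.imwrite('pics/p2.png',np.hstack([f(t['image'][185:305,160:280]),f(s['image'][140:260,165:285])]))
```

```text
(no output)
```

View pics/p2.png

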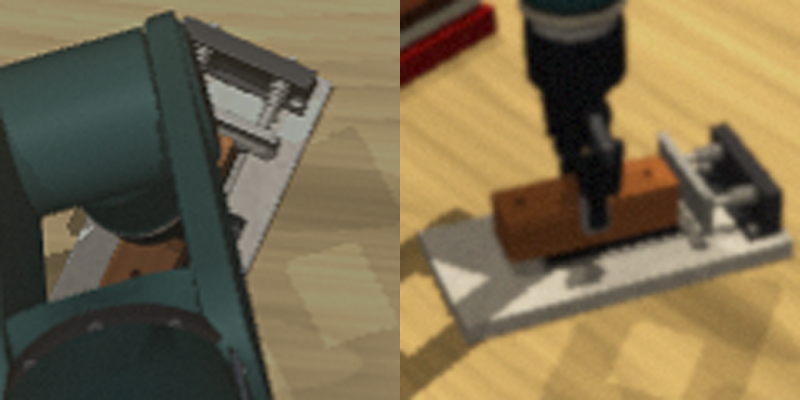

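The batten is held lengthwise just above the pad, its end short of the plate (side crop about (680,190)). I keep lowering until contact.

Request:
drive_tool --pt "0 0 0.5" --pt "0 0 0.5" --pt "0 0 0" --pt "0 0 0" --pt "0 0 0" --turn '[0,0,0,0,0]' --claw '[0.35,0.35,0.35,0.35,0.35]'

```text
time_s: 16.53
position: [0.4896, 0.2658, 0.0397]
orientation: [0.517, 3.099, 0.0]
contact_force: [-1.6, -0.3, 3.3]
grip_width: 0.0434
gripper_force: 82.4
```

Request:
drive_tool --pt "0 0 0" --pt "0 0 0" --pt "0 0 0" --pt "0 0 -0.3" --pt "-2 0 0" --pt "-2 0 0" --pt "-2 0 0" --pt "-2 0 0" --pt "-2 0 0" --pt "0 0 0" --pt "0 0 0" --turn '[0,0,0,0,0,0,0,0,0,0,0]' --claw '[0.35,0.35,0.35,0.35,0.35,0.35,0.35,0.35,0.35,0.35,0.35]'

```text
time_s: 17.45
position: [0.4992, 0.2624, 0.0398]
orientation: [0.517, 3.099, -0.0]
contact_force: [-1.2, 0.2, 3.6]
grip_width: 0.0438
gripper_force: 82.7
```

Request:
drive_tool --pt "-1.5 0 0" --pt "-1.5 0 0" --pt "0 0 0" --pt "0 0 0" --turn '[0,0,0,0]' --claw '[0.35,0.35,0.35,0.35]'

```text
time_s: 17.78
position: [0.501, 0.2618, 0.0397]
orientation: [-0.517, -3.097, 0.0]
contact_force: [-3.2, 2.7, 5.9]
grip_width: 0.0435
gripper_force: 82.8
```

Request:
drive_tool --pt "0 0 -0.6" --pt "-1 0 0" --pt "-1 0 0" --pt "-1 0 0" --pt "-1 0 0" --pt "0 0 0" --pt "0 0 0" --turn '[0,0,0,0,0,0,0]' --claw '[0.35,0.35,0.35,0.35,0.35,0.35,0.35]'

```text
time_s: 18.37
position: [0.5043, 0.2604, 0.0398]
orientation: [-0.517, -3.096, 0.001]
contact_force: [-5.9, 4.8, 1.0]
grip_width: 0.0437
gripper_force: 82.2
```

Request:
drive_tool --pt "-1 0 0" --pt "-1 0 0" --pt "-1 0 0" --pt "0 0 0" --pt "0 0 0" --pt "0 0 0" --turn '[0,0,0,0,0,0]' --claw '[0.35,0.35,0.35,0.35,0.35,0.35]'

```text
time_s: 18.87
position: [0.5064, 0.2596, 0.0398]
orientation: [-0.516, -3.095, 0.001]
contact_force: [-7.2, 6.4, 2.5]
grip_width: 0.0435
gripper_force: 82.4
```

Run:
```python
from m import *
t=capture('top');s=capture('side')
f=lambda x:cv2.resize(x[:,:,::-1],(400,400),interpolation=2)
cv2.imwrite('pics/p3.png',np.hstack([f(t['image'][185:305,160:280]),f(s['image'][140:260,165:285])]))
st=read_state();u=np.array([np.cos(np.deg2rad(-18.8)),np.sin(np.deg2rad(-18.8))]);print(st['position'],st['contact_force'],u@st['contact_force'][:2],(st['position'][:2]-[.5025,.261])@u)
```

```text
[0.50641501 0.25961622 0.03978252] [-7.25212088  5.88000525  2.83904868] -8.760138840416648 0.004152084903910149
```

View pics/p3.png

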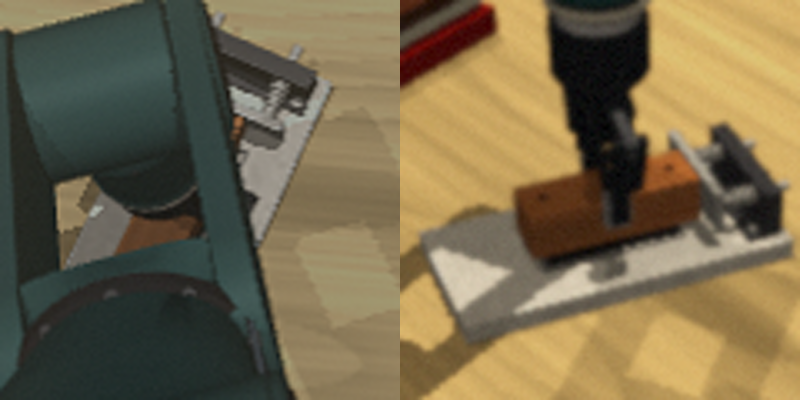

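The plate is pushed back about 9 mm and the batten sits straight on the pad (batten end at side crop about (700,190)). One last nudge, then hold.

Request:
drive_tool --pt "-0.7 0 0" --pt "0 0 0" --pt "0 0 0" --pt "0 0 0" --pt "0 0 0" --pt "0 0 0" --pt "0 0 0" --pt "0 0 0" --pt "0 0 0" --pt "0 0 0" --pt "0 0 0" --pt "0 0 0" --turn '[0,0,0,0,0,0,0,0,0,0,0,0]' --claw '[0.35,0.35,0.35,0.35,0.35,0.35,0.35,0.35,0.35,0.35,0.35,0.35]'

```text
time_s: 19.97
position: [0.5069, 0.2595, 0.0398]
orientation: [-0.516, -3.095, 0.001]
contact_force: [-7.0, 5.4, 2.1]
grip_width: 0.0439
gripper_force: 82.4
```

Request:
drive_tool --pt "0 0 0" --pt "0 0 0" --pt "0 0 0" --pt "0 0 0" --pt "0 0 0" --pt "0 0 0" --turn '[0,0,0,0,0,0]' --claw '[0.35,0.35,0.35,0.35,0.35,0.35]'

```text
time_s: 20.47
position: [0.5069, 0.2595, 0.0398]
orientation: [-0.516, -3.095, 0.001]
contact_force: [-8.0, 6.0, 2.6]
grip_width: 0.0436
gripper_force: 82.4
```

Run:
```python
from m import *
L=lambda n:{k:v for k,v in np.load(n+'.npz').items()}
s=capture('side');st=read_state();u=np.array([np.cos(np.deg2rad(-18.8)),np.sin(np.deg2rad(-18.8))]);v=np.array([-u[1],u[0]]);d=st['position'][:2]-[.5025,.261]
print(st['contact_force'],u@st['contact_force'][:2],d@u,d@v,st['wrist_torque'])
```

```text
[-8.6335591   5.86788086  2.94931554] -10.06396903637442 0.00463297619636972 -2.6790278290546073e-05 [1.00448834 0.98164704 0.40689541]
```

```bash
python3 -c "from station import close_job; print(close_job())"
```

```text
the job is handed in; nothing more can be done
None
```

The job is handed in (no verdict came back): the pad lies in the outline within about 3 mm, and the batten is held straight on it, pressing the plate back roughly 9–10 mm (9–10 N at the wrist, including some pad friction). The jar, screwdriver and tape measure were left alone.

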